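File the cassettes from the carton into the rack

TASK

File the two cassettes from the cardboard carton in the wooden rack, one to a slot, each standing on its short end and fully down: the one with the blue end label in the slot with the blue tab, the one with the white end label in the slot with the white tab. The carton lets you hold a cassette only by its flat faces and the rack only by its narrow sides, so set each one down on its end on the bare desk and take it again the other way. Lower them in, never let them drop, and leave the two cassettes already in the rack and the brown bottle where they are.

Things in the scene. Friction and masses are not known exactly. Their poses are not given: they have to be found in the camera images.
- carton: fixed open cardboard carton, 84 (x) x 162 (y) x 119 mm high, walls 4 mm; origin at its underside's centre, on the desk. Two cassettes stand on end in foam grooves 21 mm wide, 20 mm deep at y = -28.5 and 28.5 mm: lower end 5 mm, top 113 mm over the desk; 3 mm of room beside the narrow sides, 40 mm beside the flat faces.
- rack: fixed wooden rack, base 88 (x) x 146 (y) mm, origin at its underside's centre, on the desk. Five slots at y = -56 to 56 mm, 28 mm apart (-28 and 28 full), 22 mm wide; dividers 6 thick, 58 long in x, 127 mm high, tops rounded. A seated cassette's top is at 114 mm; its narrow sides stand out 5.5 mm past the dividers at +x and -x. 16 mm high lips at x = -41 and 41, 76 mm apart, close the slot ends.
- slot_blue (a point): the empty slot with the blue tab on the desk before its -x end: centre of the floor of that slot, 6 mm above the desk; x and y as the rack's. The tab is a 20 x 22 x 14 mm block whose centre lies 55 mm from this point along the rack's -x.
- slot_white (a point): the empty slot with the white tab: centre of the floor of that slot, 6 mm above the desk; x and y as the rack's. The tab is a 20 x 22 x 14 mm block whose centre lies 55 mm from this point along the rack's -x. (The third empty slot, with a red tab, is not needed.)
- blue_center (a point): the blue-and-white cassette with a blue end label: 69 x 108 x 17 mm (its x, y, z), 0.05 to 0.1 kg; this is its centre, the label is on its upper end (+y). It starts on a short end in the carton: y axis up, z (thickness) along the carton's length, x across it. On a short end on the desk it stays upright.
- white_center (a point): the brown-mauve cassette with a white end label: 69 x 108 x 17 mm (its x, y, z), 0.05 to 0.1 kg; this is its centre, the label is on its upper end (+y). It starts on a short end in the carton: y axis up, z (thickness) along the carton's length, x across it. On a short end on the desk it stays upright.
- kept_1_center (a point): cassette already standing in the rack's slot at y = -28 mm, same size; its centre. To be left alone.
- kept_2_center (a point): cassette already standing in the rack's slot at y = +28 mm, same size; its centre. To be left alone.
- bottle_center (a point): small brown bottle with a white cap, 34 x 34 x 88 mm, standing on the desk behind the work; its centre, 44 mm up. To be left alone.
There are look-alikes about, which are no part of the job. Of the things shaped like the part that bears slot_blue, the blue one is meant.

How it is judged (in metres and radians):
At the end, for the whole second after the job is handed in: Blue-label cassette in the blue-tab slot, white-label one in the white-tab slot: each centre within 8 mm along and 7 mm across of the slot's centre and 50 to 58 mm over its floor (54 when fully down), long side within 0.1 rad of upright, both at rest (x of blue_center in the frame of slot_blue between -0.008 and 0.008 m and y of blue_center in the frame of slot_blue between -0.007 and 0.007 m and z of blue_center in the frame of slot_blue between 0.05 and 0.058 m and angle between the y axis of blue_center and the z axis of slot_blue, either way round below 0.1 rad and x of white_center in the frame of slot_white between -0.008 and 0.008 m and y of white_center in the frame of slot_white between -0.007 and 0.007 m and z of white_center in the frame of slot_white between 0.05 and 0.058 m and angle between the y axis of white_center and the z axis of slot_white, either way round below 0.1 rad and linear speed of each of cassette_blue, cassette_white below 0.02 m/s and angular speed of each of cassette_blue, cassette_white below 0.2 rad/s); the robot touches nothing.
It fails at once if the cassette with the blue label falls freely (faster than 0.4 m/s out of the fingers) (linear speed of cassette_blue above 0.4 m/s and contact force between each of the arm, the fingers and cassette_blue below 0.2 N).
It fails at once if the cassette with the white label falls freely (faster than 0.4 m/s out of the fingers) (linear speed of cassette_white above 0.4 m/s and contact force between each of the arm, the fingers and cassette_white below 0.2 N).
It fails at once if a cassette already filed in the rack is lifted or shifted by more than 15 mm (distance of any of kept_1_center, kept_2_center from where it was at the start of the episode above 0.015 m).
It fails at once if the brown bottle is pushed more than 30 mm or knocked over (distance of bottle_center from where it was at the start of the episode above 0.03 m or angle between bottle_center's own z axis and vertical above 0.5 rad).
It also fails if it takes over 72 s, if anything falls off the work surface, if the arm or the gripper's body presses on something with over 40 N, if the wrist force passes 120 N, or if a joint passes its speed limit or range.

ROBOT

A 6-joint arm with a two-finger parallel gripper is mounted at the origin on a cart in front of the work surface, level with it; the furniture and walls round the work are solid. World frame = base frame: x ahead of the robot, y to its left, z up, the work surface at z = 0. Lengths are in m, angles in degrees, forces in N, time in s.
With the tool pointing down it reaches from about 0.375 to 0.75 m from the base axis. Payload 9 kg.
Tool frame: the origin (TCP) lies midway between the tips of the shut fingers; the grasp point (between the pads) lies 19 mm behind it; z points along the fingers, y is the line along which they close (so a half turn about z gives the same grasp; the last joint's range is limited). The gripper opens to 85 mm and grips with 20 to 120 N. Pads are 22 mm wide; open, the fingers measure 114 mm over their backs; the gripper's body (76 mm by 85 mm) begins 54 mm behind the grasp point. The pads swing forward as they close: fully open they stand 13 mm farther back than shut.
Start: joints at [60.464, 5.964, 5.575, 89.605, 0, 77.527], TCP at [0.176, 0.574, 0.231] pointing down, gripper open.
Joint ranges: [-171.21, 171.21], [-48.23, 106.86], [-62.78, 66.21], [-105.2, 120.99], [-86.42, 89.51], [-180, 180]. Speed limits (degrees/s): [127.2, 127.2, 147.25, 180, 180, 180].

INTERFACE

Orientations are given as [roll, pitch, yaw] about the fixed x, y, z axes, in that order (R = Rz(yaw) Ry(pitch) Rx(roll)).
In Python, from station import bot gives the robot as it stands.
- The arm moves only by the tool carry_out, never from a script. Its argument "targets" is a list of rows, each an object with "slide": the shift along the tool's x, y, z in cm, a list of three; "delta_rot": the turn, a rotation vector about the tool's x, y, z in degrees, a list of three; "jaw": the finger opening in cm, from 0 to 8.54. A call has exactly 5 rows; each row is the pose to reach, as a shift and turn from the pose commanded when the call began, along the tool's axes at that moment; what a row does not reach only later rows make up. A row lasts 1/8 s, in which the tool goes at most 62.5 mm and 10.7 degrees, less where a joint would pass 70% of its speed; a pose out of reach is approached as far as the arm can. A call with a gripper value outside its range is refused whole. The fingers move at their own pace and stop on an object; "force" is the grip in N (left out, the last holds). Time passes only in rows, so rows that repeat a pose let the fingers close, or fill a call up. It gives the time, the measured TCP pose, the force, the opening and the grip force at its end, in the units of the state.
- bot.observe(): the state, without advancing time (a new reading comes with each control period).
- bot.capture(name): name is "scene" or "top" or "wrist"; returns a dict with "color" (384x512x3 uint8, red, green, blue), "fovy" (degrees; the focal length in pixels is half the picture's height over the tangent of half this angle, whatever the lens; pixels are square), "cx", "cy" (the principal point, pixels), "dist" ([k1, k2, p1, p2, k3] as OpenCV has them; the pictures are not rectified), "rvec" (rotation vector, rad) and "tvec" (3), from world to camera coordinates, as OpenCV has them; the wrist camera has in their place "mount" (4x4, takes a point from camera to tool coordinates, whose origin is the TCP and whose axes are the flange's). Camera axes: x right, y down, z forward; pixel columns grow to the right and rows downward; lengths in m; the calibration is good to about 2 mm. A picture is of the moment at which its call begins: read the wrist's pose just before it. There is no depth.
- bot.finish_job(): hands the job in; it is judged then, once.
Trained networks look in the newest picture that a camera, given by its name, has taken for a name from the list of things; names that differ only in an ending like _2 or _b are one class to them, and where a whole thing is asked for, a point or a joint stands for the part that bears it (a point fixed in the world has none). Each returns a list of dicts, best first, with "score" (0 to 1); they miss things now and then, are a little off and sometimes report something else, mostly with a low value. They report only what shows in the picture. A call takes as long as a camera call. They do not tell look-alikes from the thing itself.
- bot.spot_in(label, camera): "position" ([x, y, z] in m, in world coordinates, good to about 4 mm: the middle of the surface that is visible of it).
- bot.spot_point(label, camera): "position" ([x, y, z] in m, in world coordinates, good to about 4 mm: a listed point, or the origin of a listed thing).
The state is a dict: "time_s": time; "joint_pos": joint angles; "joint_velocities": joint speeds; "tau": joint torques, N m; "ee_pos": TCP position; "tool_rot": TCP orientation; "ft_force": force on the tool from outside, world axes, zero at the start; "ft_torque": the same for the moment, N m; "gripper_width": finger opening in m; "finger_force": force on a finger pad.
Only numpy, scipy, OpenCV 4.12 (cv2) and the standard library are available. Lean on these libraries where they do the work, as an engineer would, in place of code of your own. Each camera call takes 0.05 s, during which the arm holds its last target. There are 200 camera calls.

## Working session

There is one attempt and no reset: what is moved stays moved. The work goes in short steps, Python scripts to look and compute and a tool call to move; the robot and the scene stay as the last step left them, time stands still between calls to the robot, and variables do not carry over. Pictures are saved under pics/ and viewed, at most 13 in all, crops included, and the job is handed in when it is done.

Besides the shell and the picture viewer there is one more tool, called after "Emit:" in YAML: its name, and indented under it one key for each argument. carry_out: Moves the arm, as the interface text tells. Its arguments: {"type":"object","properties":{"targets":{"type":"array","items":{"type":"object","properties":{"slide":{"type":"array","items":{"type":"number"}},"delta_rot":{"type":"array","items":{"type":"number"}},"jaw":{"type":"number"}}}},"force":{"type":"number"}},"required":["targets"]}

```bash
ls; mkdir -p pics
cat > h.py <<'E'
import numpy as np, cv2
from station import bot
from scipy.spatial.transform import Rotation as R
E
python3 - <<'E'
from h import *
s=bot.observe(); print({k:np.round(v,4).tolist() for k,v in s.items()})
ims={}
for c in ("scene","top"):
    d=bot.capture(c); cv2.imwrite(f"pics/{c}0.png",d["color"][:,:,::-1]); 
    print(c,d["fovy"],d["cx"],d["cy"],np.round(d["dist"],3),np.round(d["rvec"],4),np.round(d["tvec"],4))
    np.savez(f"{c}0.npz",**d)
    for l in ("carton","rack","slot_blue","slot_white","blue_center","white_center","kept_1_center","kept_2_center","bottle_center"):
        print(c,l,[(np.round(q["position"],3).tolist(),round(q["score"],2)) for q in bot.spot_point(l,c)[:4]])
a=cv2.imread("pics/scene0.png");b=cv2.imread("pics/top0.png")
E
```

```text
pics
{'time_s': 0.0, 'joint_pos': [60.4641, 5.9987, 5.5266, 89.6035, -0.0003, 77.5276], 'joint_velocities': [0.0607, 0.0804, -0.0122, -0.0584, 0.0972, -0.0227], 'tau': [-0.0023, -55.6924, 50.3656, 0.0163, -0.0005, 0.0], 'ee_pos': [0.1759, 0.5733, 0.2305], 'tool_rot': [-179.9261, -0.0161, 162.9365], 'ft_force': [-1.205, 0.3534, 0.9665], 'ft_torque': [-0.0351, -0.0437, -0.0166], 'finger_force': 0.0, 'gripper_width': 0.0855}
scene 51.728130242069426 257.7165910762904 194.04772127582174 [-0.035  0.     0.     0.     0.   ] [ 1.0039 -2.1058  1.3661] [0.2444 0.2896 0.4116]
scene carton [([0.5, -0.329, -0.001], 0.92)]
scene rack [([0.528, 0.03, 0.002], 0.76)]
scene slot_blue []
scene slot_white []
scene blue_center []
scene white_center [([0.527, 0.032, 0.001], 0.46)]
scene kept_1_center [([0.53, -0.0, 0.06], 0.92)]
scene kept_2_center []
scene bottle_center [([0.707, -0.13, 0.042], 0.53)]
top 57.65389429903025 256.401002460249 192.10880129354211 [0.033 0.    0.    0.    0.   ] [ 2.1159 -2.1752  0.0865] [-0.1192  0.5563  0.8734]
top carton [([0.502, -0.336, 0.001], 0.71)]
top rack [([0.529, 0.028, 0.003], 0.86)]
top slot_blue []
top slot_white []
top blue_center [([0.51, -0.301, 0.062], 0.61), ([0.53, 0.025, 0.001], 0.53)]
top white_center [([0.491, -0.361, 0.059], 0.93)]
top kept_1_center [([0.531, -0.002, 0.06], 0.67)]
top kept_2_center [([0.529, 0.054, 0.063], 0.65)]
top bottle_center [([0.705, -0.135, 0.048], 0.5)]
```

View pics/scene0.png

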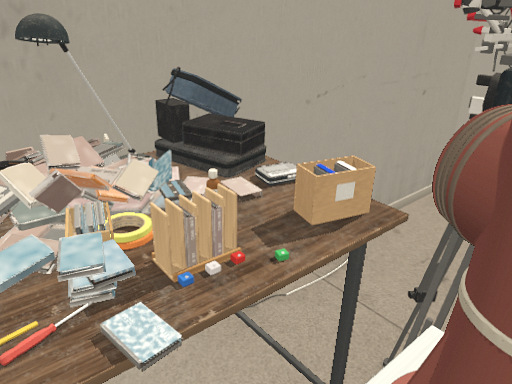

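View pics/top0.png

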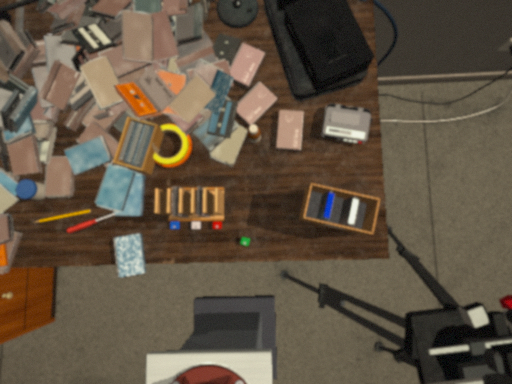

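The scene view has the rack at (195,230), with the blue tab at (186,279), the white at (213,268) and the red at (238,257). A loose green block sits at (281,255) and the carton at (335,190). In the top view the tabs are at blue (175,225), white (196,225) and red (217,225), and the carton labels are at blue (328,206) and white (353,212). The blue disc at (25,188) and the blue boxes are look-alikes. The blue tab at (175,225) fits because it stands in front of an outer slot of the rack.

```bash
cat >> h.py <<'E'
def cam(d):
    f=d["color"].shape[0]/2/np.tan(np.radians(float(d["fovy"]))/2)
    return np.array([[f,0,float(d["cx"])],[0,f,float(d["cy"])],[0,0,1]])
def ray(d,uv,z):
    p=cv2.undistortPoints(np.array(uv,float).reshape(-1,1,2),cam(d),np.array(d["dist"])).reshape(-1,2)
    Rm=cv2.Rodrigues(np.array(d["rvec"]))[0]; t=np.array(d["tvec"]).reshape(3)
    c=-Rm.T@t; w=np.c_[p,np.ones(len(p))]@Rm
    return c+w*((z-c[2])/w[:,2])[:,None]
def proj(d,P): return cv2.projectPoints(np.array(P,float),np.array(d["rvec"]),np.array(d["tvec"]),cam(d),np.array(d["dist"]))[0].reshape(-1,2)
def blob(d,m,roi):
    x0,y0,x1,y1=roi; k=np.zeros(m.shape,np.uint8); k[y0:y1,x0:x1]=m[y0:y1,x0:x1]
    n,l,st,c=cv2.connectedComponentsWithStats(k); i=1+np.argmax(st[1:,4]); pts=np.argwhere(l==i)[:,::-1].astype(np.float32)
    return c[i],st[i,4],pts
E
python3 - <<'E'
from h import *
T=dict(np.load("top0.npz"));S=dict(np.load("scene0.npz"))
hsv=cv2.cvtColor(T["color"],cv2.COLOR_RGB2HSV).astype(int);H,s,v=hsv[...,0],hsv[...,1],hsv[...,2]
blue=(abs(H-113)<12)&(s>130)&(v>80); white=(s<50)&(v>160); red=((H<6)|(H>174))&(s>150)&(v>80)
for n,m,roi,z in [("tab blue",blue,(165,215,185,235),.012),("tab white",white,(187,216,206,235),.012),("tab red",red,(208,216,226,235),.012),("lab blue",blue,(318,188,340,224),.113),("lab white",white,(340,190,366,232),.113)]:
    c,a,p=blob(T,m,roi); P=ray(T,p,z)[:,:2]; r=cv2.minAreaRect(P.astype(np.float32)*1000)
    e=np.linalg.eigh(np.cov(P.T))[1][:,1]
    print(n,c.round(1),a,"world",P.mean(0).round(4),"rect",np.round(r[0],1),np.round(r[1],1),"long axis yaw",round(np.degrees(np.arctan2(e[1],e[0]))%180,1))
def crop(d,x0,y0,w,h,k): return cv2.resize(d["color"][y0:y0+h,x0:x0+w,::-1],None,fx=k,fy=k,interpolation=cv2.INTER_CUBIC)
a=crop(T,148,175,240,80,3.3);b=crop(S,145,150,240,100,3.3)
cv2.imwrite("pics/crop0.png",np.vstack([a,b]))
E
```

```text
tab blue [174.4 224.7] 59 world [0.4749 0.0838] rect [474.3  83.7] [24.2 15.7] long axis yaw 85.4
tab white [195.8 225. ] 60 world [0.4728 0.0274] rect [472.7  27. ] [21.3 15.7] long axis yaw 89.7
tab red [216.5 225.1] 70 world [ 0.471  -0.0272] rect [469.9 -28.3] [26.4 18.3] long axis yaw 89.7
lab blue [328.2 205.1] 172 world [ 0.508  -0.3029] rect [ 508.4 -303. ] [15.5 59.3] long axis yaw 165.0
lab white [353.1 211. ] 169 world [ 0.4928 -0.3591] rect [ 493.3 -359.4] [15.  59.7] long axis yaw 164.7
```

View pics/crop0.png

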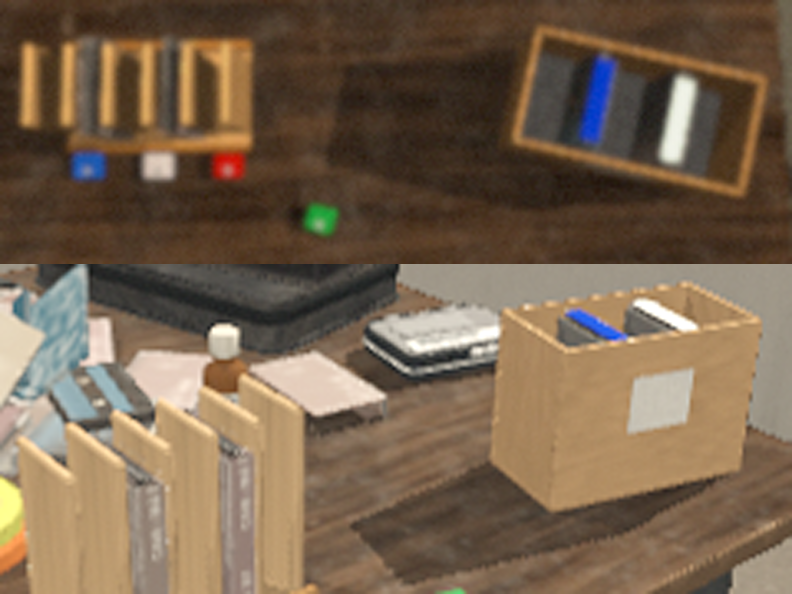

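The crop confirms the job. In the top view the blue tab is at (175,225) and the white tab at (196,225), in front of the rack's end slot and middle slot. In the carton the blue label is at (328,205) and the white at (353,211), and the carton is turned about -15°. The green block is no part of the job. I'll move towards the rack now and refine its pose with the wrist camera.

Emit:
carry_out:
  targets:
    - {"slide": [-23.6, -14.1, -5], "delta_rot": [0, 0, -2.06], "jaw": 8.5}
    - {"slide": [-23.6, -14.1, -5], "delta_rot": [0, 0, -2.06], "jaw": 8.5}
    - {"slide": [-23.6, -14.1, -5], "delta_rot": [0, 0, -2.06], "jaw": 8.5}
    - {"slide": [-23.6, -14.1, -5], "delta_rot": [0, 0, -2.06], "jaw": 8.5}
    - {"slide": [-23.6, -14.1, -5], "delta_rot": [0, 0, -2.06], "jaw": 5}

```text
time_s: 1.62
ee_pos: [0.3622, 0.3675, 0.2822]
tool_rot: [180.0, 0.1, 164.9]
ft_force: [1.2, 0.7, -0.0]
gripper_width: 0.0691
finger_force: 0.0
```

Emit:
carry_out:
  targets:
    - {"slide": [-18, -21, -5], "delta_rot": [0, 0, 0], "jaw": 5}
    - {"slide": [-18, -21, -5], "delta_rot": [0, 0, 0], "jaw": 5}
    - {"slide": [-18, -21, -5], "delta_rot": [0, 0, 0], "jaw": 5}
    - {"slide": [-18, -21, -5], "delta_rot": [0, 0, 0], "jaw": 5}
    - {"slide": [-18, -21, -5], "delta_rot": [0, 0, 0], "jaw": 5}

```text
time_s: 2.25
ee_pos: [0.4808, 0.1174, 0.3319]
tool_rot: [180.0, 0.1, 164.8]
ft_force: [-0.3, 1.2, 0.3]
gripper_width: 0.0494
finger_force: 0.0
```

```bash
cat >> h.py <<'E'
def wrist(name):
    s=bot.observe(); d=bot.capture("wrist"); Rt=R.from_euler("xyz",s["tool_rot"],degrees=True).as_matrix()
    T=np.eye(4);T[:3,:3]=Rt;T[:3,3]=s["ee_pos"]; W=np.linalg.inv(T@np.array(d["mount"]))
    d["rvec"]=cv2.Rodrigues(W[:3,:3])[0].ravel(); d["tvec"]=W[:3,3]
    cv2.imwrite(f"pics/{name}.png",d["color"][:,:,::-1]); np.savez(name+".npz",**d); return s,d
def st():
    s=bot.observe(); print(round(s["time_s"],2),np.round(s["ee_pos"],4),np.round(s["tool_rot"],2),"F",np.round(s["ft_force"],1),"w",round(s["gripper_width"]*1000,1),"f",round(s["finger_force"],1))
E
python3 - <<'E'
from h import *
st(); s,d=wrist("w1"); print(np.round(d["mount"],3),d["fovy"],np.round(d["dist"],3))
print(proj(d,[[.529,.028,.127],[.529,.082,.127],[.529,-.05,.127],[.473,.0838,.014]]).round())
E
```

```text
2.25 [0.4808 0.1174 0.3319] [1.8000e+02 5.0000e-02 1.6485e+02] F [-0.3  1.2  0.3] w 49.4 f 0.0
[[ 0.    -0.965 -0.261  0.066]
 [ 1.     0.     0.    -0.001]
 [-0.    -0.261  0.965 -0.144]
 [ 0.     0.     0.     1.   ]] 60.92220769812294 [-0.014  0.     0.     0.     0.   ]
[[193. 228.]
 [238. 216.]
 [129. 244.]
 [233. 153.]]
```

View image.

View pics/w1.png

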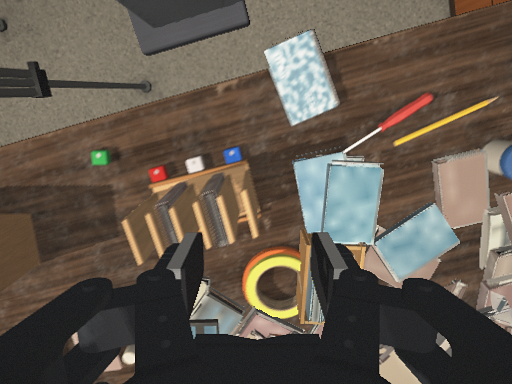

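The wrist view shows the rack at (190,220), with tabs at red (158,173), white (195,165) and blue (234,155). I'll centre the rack for a precise fit.

Emit:
carry_out:
  targets:
    - {"slide": [-4.5, -3.5, 0], "jaw": 5}
    - {"slide": [-9, -7, 0], "jaw": 5}
    - {"slide": [-9, -7, 0], "jaw": 5}
    - {"slide": [-9, -7, 0], "jaw": 5}
    - {"slide": [-9, -7, 0], "jaw": 5}

```text
invalid input at $.targets[0]: expected keys slide, delta_rot, jaw
```

```bash
cat >> h.py <<'E'
from scipy.optimize import least_squares
def masks(d):
    hsv=cv2.cvtColor(d["color"],cv2.COLOR_RGB2HSV).astype(int);H,s,v=hsv[...,0],hsv[...,1],hsv[...,2]
    return dict(blue=(abs(H-113)<12)&(s>130)&(v>60),white=(s<50)&(v>150),red=((H<6)|(H>174))&(s>150)&(v>80))
def box(c,yaw,s,z0,z1):
    a=np.radians(yaw);X=np.array([np.cos(a),np.sin(a)]);Y=np.array([-np.sin(a),np.cos(a)])
    return [[*(np.array(c)+i*s[0]/2*X+j*s[1]/2*Y),z] for i in(-1,1) for j in(-1,1) for z in(z0,z1)]
def cen(d,B):
    h=cv2.convexHull(proj(d,B).astype(np.float32)); m=cv2.moments(h); return np.array([m["m10"]/m["m00"],m["m01"]/m["m00"]])
def slot(p,y): a=np.radians(p[2]);return np.array([p[0]-y*np.sin(a),p[1]+y*np.cos(a)])
def tabc(p,y): a=np.radians(p[2]);return slot(p,y)-.055*np.array([np.cos(a),np.sin(a)])
def fitrack(ds):
    obs=[]
    for d in ds:
        m=masks(d)
        for n,y in(("blue",.056),("white",0),("red",-.056)):
            g=cen(d,box(tabc([.5285,.027,-2],y),-2,(.02,.022),0,.014)).astype(int); k=18
            c,a,_=blob(d,m[n],(max(g[0]-k,0),max(g[1]-k,0),g[0]+k,g[1]+k)); obs.append((d,y,c,a))
    f=lambda p:np.concatenate([cen(d,box(tabc(p,y),p[2],(.02,.022),0,.014))-c for d,y,c,a in obs])
    r=least_squares(f,[.5285,.027,-2],x_scale=[.001,.001,1],diff_step=1e-4); return r.x,r.fun.round(1),[o[3] for o in obs]
E
python3 - <<'E'
from h import *
st(); s,d=wrist("w2"); T=dict(np.load("top0.npz"));S=dict(np.load("scene0.npz"))
for n,ds in (("w1",[dict(np.load("w1.npz"))]),("w2",[d]),("top",[T]),("scene",[S])):
    p,e,a=fitrack(ds); print(n,p.round(4),e,a)
    if n=="w2": q=p
big=cv2.resize(d["color"][100:330,130:400,::-1],None,fx=2.6,fy=2.6,interpolation=cv2.INTER_CUBIC)
for y in(-.07,-.042,-.014,.014,.042,.07):
    h=cv2.convexHull(proj(d,box(slot(q,y),q[2],(.058,.006),.127,.127)).astype(np.float32)).reshape(-1,2)
    cv2.polylines(big,[((h-[130,100]+.5)*2.6).astype(int)],True,(0,255,0),1)
cv2.imwrite("pics/w2o.png",big)
E
```

```text
2.3 [0.4819 0.1155 0.3319] [-1.7995e+02  1.0000e-01  1.6478e+02] F [-0.3 -2.4 -0.4] w 49.6 f 0.0
w1 [ 0.53    0.0237 -1.1186] [-0.6  0.1  0.6 -0.   0.1 -0.1] [np.int32(204), np.int32(227), np.int32(226)]
w2 [ 0.5288  0.0265 -1.0339] [-0.5  0.1  0.6 -0.1 -0.1 -0. ] [np.int32(205), np.int32(206), np.int32(224)]
top [ 0.5279  0.0269 -2.0311] [ 0.1  0.  -0.3 -0.1  0.2  0. ] [np.int32(59), np.int32(61), np.int32(70)]
scene [ 0.5255  0.0303 -0.9811] [ 0.  -0.  -0.1  0.2  0.1 -0.2] [np.int32(148), np.int32(167), np.int32(132)]
```

View pics/w2o.png

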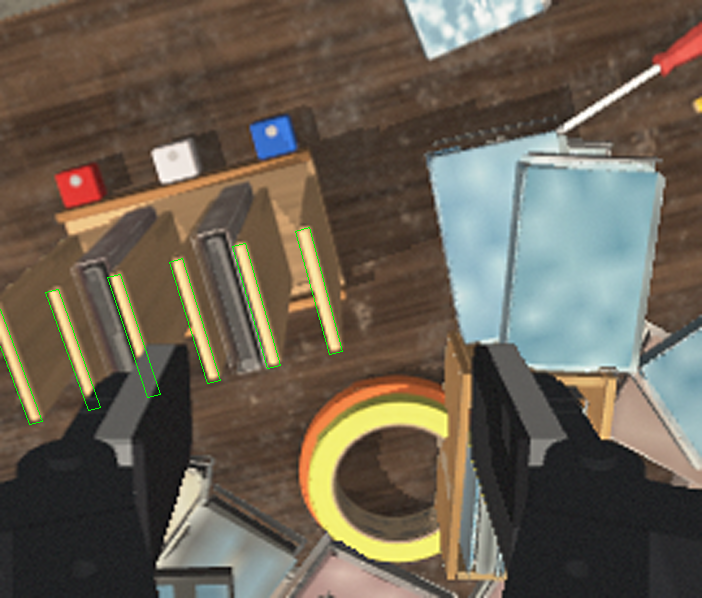

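The divider outlines match well; the call was refused because a row lacked `delta_rot`. I'll repeat it and measure again at rest.

Emit:
carry_out:
  targets:
    - {"slide": [-4.5, -3.5, 0], "delta_rot": [0, 0, 0], "jaw": 5}
    - {"slide": [-9, -7, 0], "delta_rot": [0, 0, 0], "jaw": 5}
    - {"slide": [-9, -7, 0], "delta_rot": [0, 0, 0], "jaw": 5}
    - {"slide": [-9, -7, 0], "delta_rot": [0, 0, 0], "jaw": 5}
    - {"slide": [-9, -7, 0], "delta_rot": [0, 0, 0], "jaw": 5}

```text
time_s: 2.98
ee_pos: [0.5481, 0.0305, 0.3318]
tool_rot: [180.0, 0.0, 165.1]
ft_force: [-0.8, -0.1, 0.4]
gripper_width: 0.05
finger_force: 0.0
```

Run:
```python
from h import *
for i in range(3):
    s,d=wrist("w3"); st(); p,e,a=fitrack([d]); print(p.round(4),e,a)
```

```text
3.02 [0.5482 0.0304 0.3318] [1.7998e+02 4.0000e-02 1.6509e+02] F [-0.2  0.2 -0. ] w 49.8 f 0.0
[ 0.5286  0.0266 -1.1395] [-0.3 -0.1  0.2  0.4  0.1 -0.2] [np.int32(231), np.int32(235), np.int32(236)]
3.08 [0.5482 0.0303 0.3318] [1.7999e+02 5.0000e-02 1.6508e+02] F [ 0.1 -0.  -0.1] w 49.9 f 0.0
[ 0.5286  0.0266 -1.0277] [-0.3 -0.1  0.2  0.4  0.2 -0.3] [np.int32(228), np.int32(240), np.int32(239)]
3.12 [0.5483 0.0301 0.3317] [1.7999e+02 4.0000e-02 1.6507e+02] F [ 0.4 -0.1  0.5] w 49.9 f 0.0
[ 0.5286  0.0265 -1.1537] [-0.3 -0.1  0.2  0.3  0.1 -0.2] [np.int32(224), np.int32(239), np.int32(239)]
```

Emit:
carry_out:
  targets:
    - {"slide": [-0.6, -5.4, 0.8], "delta_rot": [0, 0, 0], "jaw": 5}
    - {"slide": [-1.2, -10.8, 1.6], "delta_rot": [0, 0, 0], "jaw": 5}
    - {"slide": [-1.8, -16.2, 2.4], "delta_rot": [0, 0, 0], "jaw": 5}
    - {"slide": [-2.4, -21.6, 3.2], "delta_rot": [0, 0, 0], "jaw": 5}
    - {"slide": [-3, -27, 4], "delta_rot": [0, 0, 0], "jaw": 5}

```text
time_s: 3.75
ee_pos: [0.5073, -0.2405, 0.2914]
tool_rot: [-180.0, 0.0, 165.0]
ft_force: [0.8, 0.1, 0.5]
gripper_width: 0.0498
finger_force: 0.0
```

Emit:
carry_out:
  targets:
    - {"slide": [-0.5, -4, 0.5], "delta_rot": [0, 0, 0], "jaw": 5}
    - {"slide": [-1.1, -7.1, 1], "delta_rot": [0, 0, 0], "jaw": 5}
    - {"slide": [-1.1, -7.1, 1], "delta_rot": [0, 0, 0], "jaw": 5}
    - {"slide": [-1.1, -7.1, 1], "delta_rot": [0, 0, 0], "jaw": 5}
    - {"slide": [-1.1, -7.1, 1], "delta_rot": [0, 0, 0], "jaw": 5}

```text
time_s: 4.38
ee_pos: [0.5003, -0.3097, 0.2818]
tool_rot: [-180.0, 0.0, 165.1]
ft_force: [0.4, -0.2, 0.5]
gripper_width: 0.05
finger_force: 0.0
```

Run:
```python
from h import *
s,d=wrist("w4"); st(); m=masks(d)
for n,g in(("blue",(.508,-.303,.113)),("white",(.493,-.359,.113))):
    q=proj(d,[g])[0].astype(int); k=60
    c,a,p=blob(d,m[n],(max(q[0]-k,0),max(q[1]-k,0),q[0]+k,q[1]+k)); P=ray(d,p,.113)[:,:2]
    r=cv2.minAreaRect(P.astype(np.float32)*1000); e=np.linalg.eigh(np.cov(P.T))[1][:,1]
    print(n,q,c.round(1),a,P.mean(0).round(4),np.round(r[0],1),np.round(r[1],1),round(np.degrees(np.arctan2(e[1],e[0]))%180,1))
```

```text
4.42 [ 0.5003 -0.3098  0.2818] [-1.7999e+02  4.0000e-02  1.6507e+02] F [-0.4 -0.4 -0.4] w 50.1 f 0.0
blue [266 179] [264.5 180.3] 809 [ 0.5084 -0.3046] [ 508.6 -304.5] [13.1 58.4] 165.5
white [206 179] [205.6 178.6] 955 [ 0.492 -0.36 ] [ 492.4 -360.4] [15.7 67.4] 167.0
```

View pics/w4.png

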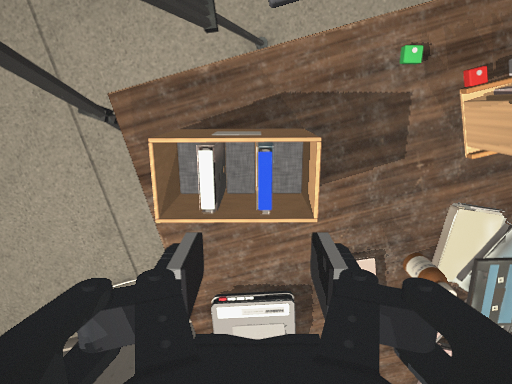

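The wrist view shows the carton at (235,180), with the white label at (206,179) and the blue at (265,180), both aligned with the tool. The red tab (475,76) and green block (412,54) are at the right edge. I'll take the blue one first.

Emit:
carry_out:
  targets:
    - {"slide": [-0.7, 0.8, 3], "delta_rot": [0, 0, 0], "jaw": 5}
    - {"slide": [-0.7, 0.8, 8], "delta_rot": [0, 0, 0], "jaw": 5}
    - {"slide": [-0.7, 0.8, 13], "delta_rot": [0, 0, 0], "jaw": 5}
    - {"slide": [-0.7, 0.8, 15], "delta_rot": [0, 0, 0], "jaw": 5}
    - {"slide": [-0.7, 0.8, 16], "delta_rot": [0, 0, 0], "jaw": 5}

```text
time_s: 5.05
ee_pos: [0.5089, -0.3046, 0.1214]
tool_rot: [180.0, 0.0, 165.0]
ft_force: [-0.1, -1.0, 0.3]
gripper_width: 0.0501
finger_force: 0.0
```

Emit:
carry_out:
  targets:
    - {"slide": [0, 0, 1.5], "delta_rot": [0, 0, 0], "jaw": 5}
    - {"slide": [0, 0, 3], "delta_rot": [0, 0, 0], "jaw": 5}
    - {"slide": [0, 0, 4.5], "delta_rot": [0, 0, 0], "jaw": 5}
    - {"slide": [0, 0, 5.5], "delta_rot": [0, 0, 0], "jaw": 5}
    - {"slide": [0, 0, 5.5], "delta_rot": [0, 0, 0], "jaw": 5}

```text
time_s: 5.68
ee_pos: [0.5105, -0.3062, 0.0703]
tool_rot: [-179.9, 0.3, 165.0]
ft_force: [-5.3, 2.3, 27.1]
gripper_width: 0.0499
finger_force: 11.1
```

Emit:
carry_out:
  targets:
    - {"slide": [0, 0, 0], "delta_rot": [0, 0, 0], "jaw": 3}
    - {"slide": [0, 0, 0], "delta_rot": [0, 0, 0], "jaw": 1.5}
    - {"slide": [0, 0, 0], "delta_rot": [0, 0, 0], "jaw": 0.5}
    - {"slide": [0, 0, 0], "delta_rot": [0, 0, 0], "jaw": 0.5}
    - {"slide": [0, 0, 0], "delta_rot": [0, 0, 0], "jaw": 0.5}
  force: 30

```text
time_s: 6.3
ee_pos: [0.5092, -0.3049, 0.0666]
tool_rot: [180.0, 0.0, 165.0]
ft_force: [1.0, 0.4, 7.0]
gripper_width: 0.0168
finger_force: 29.5
```

Emit:
carry_out:
  targets:
    - {"slide": [0, 0, -1.5], "delta_rot": [0, 0, 0], "jaw": 0.5}
    - {"slide": [0, 0, -4.5], "delta_rot": [0, 0, 0], "jaw": 0.5}
    - {"slide": [0, 0, -8], "delta_rot": [0, 0, 0], "jaw": 0.5}
    - {"slide": [0, 0, -12], "delta_rot": [0, 0, 0], "jaw": 0.5}
    - {"slide": [0, 0, -15], "delta_rot": [0, 0, 0], "jaw": 0.5}

```text
time_s: 6.92
ee_pos: [0.5088, -0.305, 0.2185]
tool_rot: [-180.0, 0.1, 165.0]
ft_force: [0.8, -0.5, 0.1]
gripper_width: 0.0167
finger_force: 29.3
```

Emit:
carry_out:
  targets:
    - {"slide": [0.3, 2.5, 0], "delta_rot": [0, 0, 0], "jaw": 0.5}
    - {"slide": [0.9, 7, 0], "delta_rot": [0, 0, 0], "jaw": 0.5}
    - {"slide": [1.5, 12, 0], "delta_rot": [0, 0, 0], "jaw": 0.5}
    - {"slide": [1.9, 15, 1], "delta_rot": [0, 0, 0], "jaw": 0.5}
    - {"slide": [1.9, 15.5, 3], "delta_rot": [0, 0, 0], "jaw": 0.5}

```text
time_s: 7.55
ee_pos: [0.5306, -0.1475, 0.1855]
tool_rot: [180.0, 0.0, 165.2]
ft_force: [0.6, 0.4, -0.4]
gripper_width: 0.0166
finger_force: 29.4
```

Run:
```python
from h import *
st(); T=bot.capture("top"); S=bot.capture("scene")
a=cv2.resize(T["color"][170:255,150:390,::-1],None,fx=3.3,fy=3.3,interpolation=cv2.INTER_CUBIC)
b=cv2.resize(S["color"][110:205,180:420,::-1],None,fx=3.3,fy=3.3,interpolation=cv2.INTER_CUBIC)
cv2.imwrite("pics/c5.png",np.vstack([a,b]))
```

```text
7.55 [ 0.5306 -0.1475  0.1855] [179.98   0.   165.17] F [ 0.6  0.4 -0.4] w 16.6 f 29.4
```

View pics/c5.png

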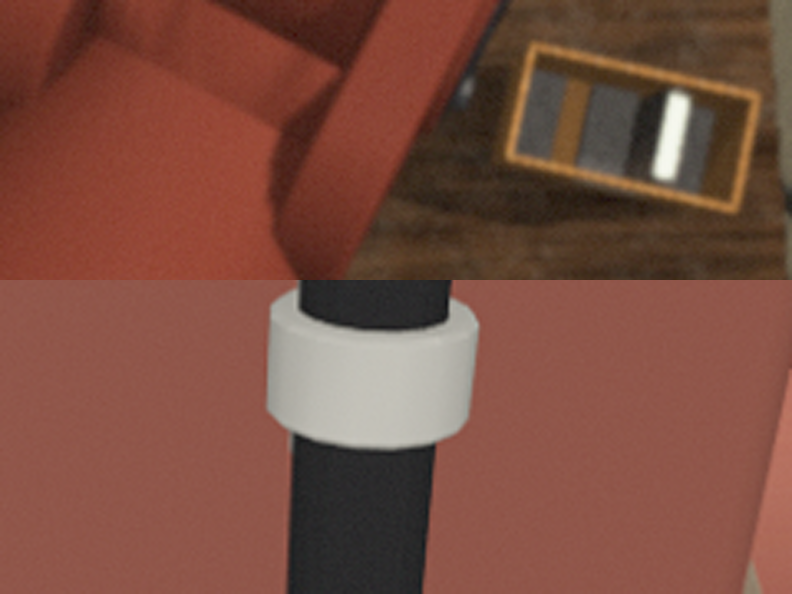

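The view is mostly blocked by the arm. The blue groove at (570,120) in the crop is empty and the white label still stands at (670,135). I'll lower the blue one to the desk.

Emit:
carry_out:
  targets:
    - {"slide": [0, 0, 3], "delta_rot": [0, 0, 0], "jaw": 0.5}
    - {"slide": [0, 0, 6.5], "delta_rot": [0, 0, 0], "jaw": 0.5}
    - {"slide": [0, 0, 9.5], "delta_rot": [0, 0, 0], "jaw": 0.5}
    - {"slide": [0, 0, 11], "delta_rot": [0, 0, 0], "jaw": 0.5}
    - {"slide": [0, 0, 11.4], "delta_rot": [0, 0, 0], "jaw": 0.5}

```text
time_s: 8.28
ee_pos: [0.53, -0.1505, 0.0716]
tool_rot: [180.0, -0.1, 165.0]
ft_force: [0.4, -0.2, -0.5]
gripper_width: 0.0168
finger_force: 29.5
```

Emit:
carry_out:
  targets:
    - {"slide": [0, 0, 0.3], "delta_rot": [0, 0, 0], "jaw": 0.5}
    - {"slide": [0, 0, 0.6], "delta_rot": [0, 0, 0], "jaw": 0.5}
    - {"slide": [0, 0, 0.8], "delta_rot": [0, 0, 0], "jaw": 0.5}
    - {"slide": [0, 0, 0.9], "delta_rot": [0, 0, 0], "jaw": 0.5}
    - {"slide": [0, 0, 0.9], "delta_rot": [0, 0, 0], "jaw": 0.5}

```text
time_s: 8.9
ee_pos: [0.5306, -0.1502, 0.0633]
tool_rot: [180.0, 0.0, 165.0]
ft_force: [0.1, -0.5, -1.4]
gripper_width: 0.0163
finger_force: 29.5
```

Emit:
carry_out:
  targets:
    - {"slide": [0, 0, 0.1], "delta_rot": [0, 0, 0], "jaw": 0.5}
    - {"slide": [0, 0, 0.15], "delta_rot": [0, 0, 0], "jaw": 0.5}
    - {"slide": [0, 0, 0.2], "delta_rot": [0, 0, 0], "jaw": 0.5}
    - {"slide": [0, 0, 0.2], "delta_rot": [0, 0, 0], "jaw": 0.5}
    - {"slide": [0, 0, 0.2], "delta_rot": [0, 0, 0], "jaw": 0.5}

```text
time_s: 9.52
ee_pos: [0.5306, -0.1502, 0.0616]
tool_rot: [180.0, 0.0, 165.0]
ft_force: [-2.7, 0.3, 5.6]
gripper_width: 0.0165
finger_force: 30.1
```

Emit:
carry_out:
  targets:
    - {"slide": [0, 0, 0], "delta_rot": [0, 0, 0], "jaw": 2}
    - {"slide": [0, 0, 0], "delta_rot": [0, 0, 0], "jaw": 3}
    - {"slide": [0, 0, 0], "delta_rot": [0, 0, 0], "jaw": 3.5}
    - {"slide": [0, 0, -2], "delta_rot": [0, 0, 0], "jaw": 3.5}
    - {"slide": [0, 0, -6], "delta_rot": [0, 0, 0], "jaw": 3.5}

```text
time_s: 10.15
ee_pos: [0.5296, -0.1497, 0.1216]
tool_rot: [180.0, -0.1, 165.0]
ft_force: [-0.1, -0.6, -0.1]
gripper_width: 0.035
finger_force: 0.0
```

Emit:
carry_out:
  targets:
    - {"slide": [0, 0, -3], "delta_rot": [0, 0, 5], "jaw": 5}
    - {"slide": [0, 0, -3], "delta_rot": [0, 0, 15], "jaw": 8.5}
    - {"slide": [0, 0, -3], "delta_rot": [0, 0, 25], "jaw": 8.5}
    - {"slide": [0, 0, -3], "delta_rot": [0, 0, 35], "jaw": 8.5}
    - {"slide": [0, 0, -3], "delta_rot": [0, 0, 45], "jaw": 8.5}

```text
time_s: 10.78
ee_pos: [0.5309, -0.1504, 0.1529]
tool_rot: [180.0, 0.1, 119.7]
ft_force: [-0.5, 0.3, 0.3]
gripper_width: 0.085
finger_force: 0.0
```

Emit:
carry_out:
  targets:
    - {"slide": [0, 0, 0], "delta_rot": [0, 0, 10], "jaw": 8.5}
    - {"slide": [0, 0, 0], "delta_rot": [0, 0, 20], "jaw": 8.5}
    - {"slide": [0, 0, 0], "delta_rot": [0, 0, 30], "jaw": 8.5}
    - {"slide": [0, 0, 0], "delta_rot": [0, 0, 40], "jaw": 8.5}
    - {"slide": [0, 0, 0], "delta_rot": [0, 0, 45], "jaw": 8.5}

```text
time_s: 11.4
ee_pos: [0.5309, -0.1504, 0.153]
tool_rot: [179.9, 0.0, 74.8]
ft_force: [0.3, -0.8, -0.8]
gripper_width: 0.085
finger_force: 0.0
```

Run:
```python
from h import *
st(); s,d=wrist("w6"); m=masks(d)
q=proj(d,[(.5305,-.15,.108)])[0].astype(int); k=70
c,a,p=blob(d,m["blue"],(max(q[0]-k,0),max(q[1]-k,0),q[0]+k,q[1]+k)); P=ray(d,p,.108)[:,:2]
r=cv2.minAreaRect(P.astype(np.float32)*1000); e=np.linalg.eigh(np.cov(P.T))[1][:,1]
print(q,c.round(1),a,P.mean(0).round(4),np.round(r[0],1),np.round(r[1],1),round(np.degrees(np.arctan2(e[1],e[0]))%180,1))
```

```text
11.4 [ 0.5309 -0.1504  0.153 ] [1.7992e+02 2.0000e-02 7.4760e+01] F [ 0.3 -0.8 -0.8] w 85.0 f 0.0
[255 214] [253.8 217.6] 2080 [ 0.529  -0.1516] [ 529.4 -151.6] [13.6 58.9] 164.3
```

View pics/w6.png

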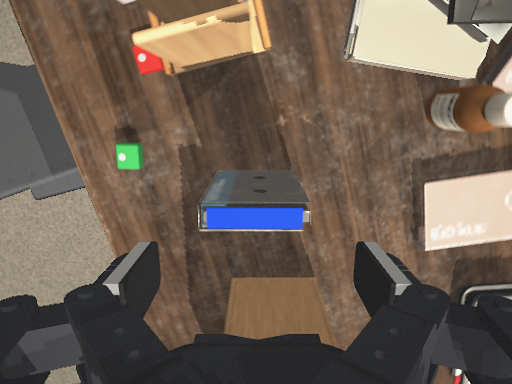

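The blue cassette stands upright at (255,200), centred between the fingers. I'll take it by its narrow sides.

Emit:
carry_out:
  targets:
    - {"slide": [0, 0, 2], "delta_rot": [0, 0, 0], "jaw": 8.5}
    - {"slide": [0, 0, 4.5], "delta_rot": [0, 0, 0], "jaw": 8.5}
    - {"slide": [0, 0, 7], "delta_rot": [0, 0, 0], "jaw": 8.5}
    - {"slide": [0, 0, 8.7], "delta_rot": [0, 0, 0], "jaw": 8.5}
    - {"slide": [0, 0, 9.3], "delta_rot": [0, 0, 0], "jaw": 8.5}

```text
time_s: 12.08
ee_pos: [0.5298, -0.1498, 0.0569]
tool_rot: [-179.9, -0.0, 75.0]
ft_force: [0.0, -0.2, 0.0]
gripper_width: 0.0851
finger_force: 0.0
```

Emit:
carry_out:
  targets:
    - {"slide": [0, 0, 0], "delta_rot": [0, 0, 0], "jaw": 7.5}
    - {"slide": [0, 0, 0], "delta_rot": [0, 0, 0], "jaw": 7}
    - {"slide": [0, 0, 0], "delta_rot": [0, 0, 0], "jaw": 6.3}
    - {"slide": [0, 0, 0], "delta_rot": [0, 0, 0], "jaw": 5.5}
    - {"slide": [0, 0, 0], "delta_rot": [0, 0, 0], "jaw": 5.5}
  force: 30

```text
time_s: 12.7
ee_pos: [0.5311, -0.1505, 0.0594]
tool_rot: [179.9, 0.0, 75.0]
ft_force: [-2.1, 0.7, 5.9]
gripper_width: 0.0689
finger_force: 34.4
```

Emit:
carry_out:
  targets:
    - {"slide": [0, 0, -1.5], "delta_rot": [0, 0, 0], "jaw": 5.5}
    - {"slide": [0, 0, -5], "delta_rot": [0, 0, 0], "jaw": 5.5}
    - {"slide": [0, 0, -9], "delta_rot": [0, 0, 0], "jaw": 5.5}
    - {"slide": [0, 0, -13], "delta_rot": [0, 0, 0], "jaw": 5.5}
    - {"slide": [0, 0, -15.5], "delta_rot": [0, 0, 0], "jaw": 5.5}

```text
time_s: 13.32
ee_pos: [0.5311, -0.1505, 0.2165]
tool_rot: [179.8, 0.0, 75.0]
ft_force: [0.2, -0.8, -1.0]
gripper_width: 0.0687
finger_force: 34.4
```

Emit:
carry_out:
  targets:
    - {"slide": [3.4, -0.9, 0], "delta_rot": [0, 0, -2], "jaw": 5.5}
    - {"slide": [9, -2.4, 0], "delta_rot": [0, 0, -6], "jaw": 5.5}
    - {"slide": [14.5, -4, 0], "delta_rot": [0, 0, -10], "jaw": 5.5}
    - {"slide": [20, -5.5, 0], "delta_rot": [0, 0, -13], "jaw": 5.5}
    - {"slide": [22.4, -6.1, 0], "delta_rot": [0, 0, -13.7], "jaw": 5.5}

```text
time_s: 13.95
ee_pos: [0.5293, 0.0847, 0.2144]
tool_rot: [179.9, -0.0, 88.9]
ft_force: [0.7, -1.1, 0.1]
gripper_width: 0.069
finger_force: 34.5
```

Emit:
carry_out:
  targets:
    - {"slide": [0, 0, 0], "delta_rot": [0, 0, 0], "jaw": 5.5}
    - {"slide": [0, 0, 0], "delta_rot": [0, 0, 0], "jaw": 5.5}
    - {"slide": [0, 0, 0], "delta_rot": [0, 0, 0], "jaw": 5.5}
    - {"slide": [0, 0, 0], "delta_rot": [0, 0, 0], "jaw": 5.5}
    - {"slide": [0, 0, 0], "delta_rot": [0, 0, 0], "jaw": 5.5}

```text
time_s: 14.58
ee_pos: [0.5296, 0.0815, 0.2133]
tool_rot: [-180.0, -0.0, 88.6]
ft_force: [-0.6, -0.8, -0.9]
gripper_width: 0.0684
finger_force: 34.5
```

Run:
```python
from h import *
st(); s,d=wrist("w7")
im=d["color"][...,::-1].copy()
for y in(-.07,-.042,-.014,.014,.042,.07):
    h=cv2.convexHull(proj(d,box(slot([.528,.0268,-1.3],y),-1.3,(.058,.006),.127,.127)).astype(np.float32)).reshape(-1,2)
    cv2.polylines(im,[h.astype(int)],True,(0,255,0),1)
cv2.imwrite("pics/w7o.png",cv2.resize(im[130:384,100:412],None,fx=2.3,fy=2.3,interpolation=cv2.INTER_CUBIC))
```

```text
14.57 [0.5296 0.0815 0.2133] [-180.     -0.     88.65] F [-0.6 -0.8 -0.9] w 68.4 f 34.5
```

View pics/w7o.png

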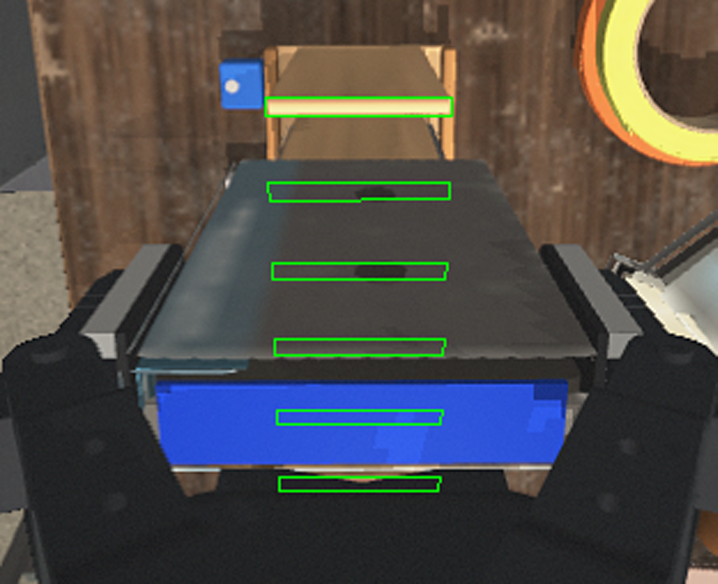

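The overlay matches the rack's end divider at (358,106), and the blue cassette hangs square between the fingers. I'll shift 1.3 mm and start the insertion.

Emit:
carry_out:
  targets:
    - {"slide": [0.13, 0, 0.5], "delta_rot": [0, 0, 0], "jaw": 5.5}
    - {"slide": [0.13, 0, 1.5], "delta_rot": [0, 0, 0], "jaw": 5.5}
    - {"slide": [0.13, 0, 2.5], "delta_rot": [0, 0, 0], "jaw": 5.5}
    - {"slide": [0.13, 0, 3.4], "delta_rot": [0, 0, 0], "jaw": 5.5}
    - {"slide": [0.13, 0, 4.2], "delta_rot": [0, 0, 0], "jaw": 5.5}

```text
time_s: 15.25
ee_pos: [0.5295, 0.0833, 0.1705]
tool_rot: [-180.0, -0.0, 88.7]
ft_force: [0.0, 0.2, -1.3]
gripper_width: 0.0685
finger_force: 34.5
```

Emit:
carry_out:
  targets:
    - {"slide": [0, 0, 1.5], "delta_rot": [0, 0, 0], "jaw": 5.5}
    - {"slide": [0, 0, 3.5], "delta_rot": [0, 0, 0], "jaw": 5.5}
    - {"slide": [0, 0, 5.5], "delta_rot": [0, 0, 0], "jaw": 5.5}
    - {"slide": [0, 0, 7], "delta_rot": [0, 0, 0], "jaw": 5.5}
    - {"slide": [0, 0, 8], "delta_rot": [0, 0, 0], "jaw": 5.5}

```text
time_s: 15.88
ee_pos: [0.5292, 0.0833, 0.09]
tool_rot: [-179.9, -0.0, 88.7]
ft_force: [0.6, -0.6, -1.1]
gripper_width: 0.0688
finger_force: 34.5
```

Emit:
carry_out:
  targets:
    - {"slide": [0, 0, 0.7], "delta_rot": [0, 0, 0], "jaw": 5.5}
    - {"slide": [0, 0, 1.3], "delta_rot": [0, 0, 0], "jaw": 5.5}
    - {"slide": [0, 0, 1.8], "delta_rot": [0, 0, 0], "jaw": 5.5}
    - {"slide": [0, 0, 2.1], "delta_rot": [0, 0, 0], "jaw": 5.5}
    - {"slide": [0, 0, 2.3], "delta_rot": [0, 0, 0], "jaw": 5.5}

```text
time_s: 16.5
ee_pos: [0.5297, 0.0833, 0.0683]
tool_rot: [180.0, -0.0, 88.7]
ft_force: [-0.3, 0.0, 0.0]
gripper_width: 0.0685
finger_force: 34.5
```

Emit:
carry_out:
  targets:
    - {"slide": [0, 0, 0.1], "delta_rot": [0, 0, 0], "jaw": 5.5}
    - {"slide": [0, 0, 0.2], "delta_rot": [0, 0, 0], "jaw": 5.5}
    - {"slide": [0, 0, 0.3], "delta_rot": [0, 0, 0], "jaw": 5.5}
    - {"slide": [0, 0, 0.3], "delta_rot": [0, 0, 0], "jaw": 5.5}
    - {"slide": [0, 0, 0.3], "delta_rot": [0, 0, 0], "jaw": 5.5}

```text
time_s: 17.12
ee_pos: [0.5298, 0.0833, 0.0654]
tool_rot: [180.0, -0.0, 88.7]
ft_force: [-0.3, 0.5, 0.8]
gripper_width: 0.0688
finger_force: 34.5
```

Emit:
carry_out:
  targets:
    - {"slide": [0, 0, 0.1], "delta_rot": [0, 0, 0], "jaw": 5.5}
    - {"slide": [0, 0, 0.1], "delta_rot": [0, 0, 0], "jaw": 5.5}
    - {"slide": [0, 0, 0.15], "delta_rot": [0, 0, 0], "jaw": 5.5}
    - {"slide": [0, 0, 0.15], "delta_rot": [0, 0, 0], "jaw": 5.5}
    - {"slide": [0, 0, 0.15], "delta_rot": [0, 0, 0], "jaw": 5.5}

```text
time_s: 17.75
ee_pos: [0.5298, 0.0833, 0.0654]
tool_rot: [180.0, 0.0, 88.7]
ft_force: [-6.7, -0.3, 13.3]
gripper_width: 0.0689
finger_force: 35.9
```

Emit:
carry_out:
  targets:
    - {"slide": [0, 0, 0], "delta_rot": [0, 0, 0], "jaw": 7.3}
    - {"slide": [0, 0, 0], "delta_rot": [0, 0, 0], "jaw": 8}
    - {"slide": [0, 0, 0], "delta_rot": [0, 0, 0], "jaw": 8.2}
    - {"slide": [0, 0, -1.5], "delta_rot": [0, 0, 0], "jaw": 8.2}
    - {"slide": [0, 0, -4], "delta_rot": [0, 0, 0], "jaw": 8.2}

```text
time_s: 18.38
ee_pos: [0.5291, 0.0833, 0.1043]
tool_rot: [-179.9, -0.0, 88.7]
ft_force: [0.1, 0.2, 0.7]
gripper_width: 0.0823
finger_force: 0.0
```

Emit:
carry_out:
  targets:
    - {"slide": [0, 0, -3], "delta_rot": [0, 0, 0], "jaw": 8.2}
    - {"slide": [0, 0, -6], "delta_rot": [0, 0, 0], "jaw": 8.2}
    - {"slide": [0, 0, -9], "delta_rot": [0, 0, 0], "jaw": 8.2}
    - {"slide": [0, 0, -11], "delta_rot": [0, 0, 0], "jaw": 8.2}
    - {"slide": [0, 0, -11], "delta_rot": [0, 0, 0], "jaw": 8.2}

```text
time_s: 19.0
ee_pos: [0.5307, 0.0832, 0.2163]
tool_rot: [179.8, 0.0, 88.7]
ft_force: [0.7, -0.4, -1.0]
gripper_width: 0.0818
finger_force: 0.0
```

Emit:
carry_out:
  targets:
    - {"slide": [-4, -0.2, 0], "delta_rot": [0, 0, -6], "jaw": 5}
    - {"slide": [-9, -0.5, 0], "delta_rot": [0, 0, -14], "jaw": 4}
    - {"slide": [-14, -0.8, 0], "delta_rot": [0, 0, -22], "jaw": 3.8}
    - {"slide": [-19, -1.1, 0], "delta_rot": [0, 0, -30], "jaw": 3.8}
    - {"slide": [-24, -1.4, 0], "delta_rot": [0, 0, -38], "jaw": 3.8}

```text
time_s: 19.62
ee_pos: [0.5095, -0.1578, 0.213]
tool_rot: [-180.0, -0.0, 127.0]
ft_force: [1.7, 0.1, -0.9]
gripper_width: 0.0378
finger_force: 0.0
```

Emit:
carry_out:
  targets:
    - {"slide": [-3.2, -2.9, 0], "delta_rot": [0, 0, -8], "jaw": 3.8}
    - {"slide": [-6.8, -6, 0], "delta_rot": [0, 0, -17], "jaw": 3.8}
    - {"slide": [-10.5, -9.3, 0], "delta_rot": [0, 0, -26], "jaw": 3.8}
    - {"slide": [-13.7, -12.2, 0], "delta_rot": [0, 0, -34], "jaw": 3.8}
    - {"slide": [-15.3, -13.6, 0], "delta_rot": [0, 0, -38.3], "jaw": 3.8}

```text
time_s: 20.25
ee_pos: [0.4916, -0.3622, 0.2124]
tool_rot: [180.0, -0.1, 165.1]
ft_force: [0.8, 0.7, 0.0]
gripper_width: 0.0381
finger_force: 0.0
```

Emit:
carry_out:
  targets:
    - {"slide": [0, 0, 0], "delta_rot": [0, 0, 0], "jaw": 3.8}
    - {"slide": [0, 0, 0], "delta_rot": [0, 0, 0], "jaw": 3.8}
    - {"slide": [0, 0, 0], "delta_rot": [0, 0, 0], "jaw": 3.8}
    - {"slide": [0, 0, 0], "delta_rot": [0, 0, 0], "jaw": 3.8}
    - {"slide": [0, 0, 0], "delta_rot": [0, 0, 0], "jaw": 3.8}

```text
time_s: 20.88
ee_pos: [0.4927, -0.36, 0.2139]
tool_rot: [-180.0, 0.0, 165.0]
ft_force: [-0.1, 0.1, -0.9]
gripper_width: 0.0377
finger_force: 0.0
```

Run:
```python
from h import *
st(); s,d=wrist("w8"); m=masks(d)
q=proj(d,[(.4925,-.36,.113)])[0].astype(int); k=60
c,a,p=blob(d,m["white"],(max(q[0]-k,0),max(q[1]-k,0),q[0]+k,q[1]+k)); P=ray(d,p,.113)[:,:2]
r=cv2.minAreaRect(P.astype(np.float32)*1000); e=np.linalg.eigh(np.cov(P.T))[1][:,1]
print(q,c.round(1),a,P.mean(0).round(4),np.round(r[0],1),np.round(r[1],1),round(np.degrees(np.arctan2(e[1],e[0]))%180,1))
for c in("top","scene"):
    bot.capture(c)
    for l in("blue_center","kept_1_center","white_center","bottle_center"): print(c,l,[(np.round(q["position"],3).tolist(),round(q["score"],2)) for q in bot.spot_point(l,c)[:4]])
```

```text
20.88 [ 0.4927 -0.36    0.2139] [-1.8000e+02  1.0000e-02  1.6502e+02] F [-0.1  0.1 -0.9] w 37.7 f 0.0
[257 191] [258.2 191. ] 1416 [ 0.4922 -0.3594] [ 492.5 -360.2] [15.2 66.7] 166.4
top blue_center [([0.492, -0.36, 0.059], 0.54), ([0.528, 0.084, 0.062], 0.49)]
top kept_1_center [([0.53, 0.0, 0.061], 0.67)]
top white_center [([0.493, -0.359, 0.059], 0.62)]
top bottle_center [([0.708, -0.136, 0.045], 0.75)]
scene blue_center []
scene kept_1_center []
scene white_center []
scene bottle_center []
```

Emit:
carry_out:
  targets:
    - {"slide": [0, 0, 3], "delta_rot": [0, 0, 0], "jaw": 3.8}
    - {"slide": [0, 0, 6.5], "delta_rot": [0, 0, 0], "jaw": 3.8}
    - {"slide": [0, 0, 9], "delta_rot": [0, 0, 0], "jaw": 3.8}
    - {"slide": [0, 0, 11], "delta_rot": [0, 0, 0], "jaw": 3.8}
    - {"slide": [0, 0, 12], "delta_rot": [0, 0, 0], "jaw": 3.8}

```text
time_s: 22.05
ee_pos: [0.4923, -0.3601, 0.0927]
tool_rot: [180.0, -0.0, 165.0]
ft_force: [-0.1, -0.7, 0.8]
gripper_width: 0.0382
finger_force: 0.0
```

Emit:
carry_out:
  targets:
    - {"slide": [0, 0, 0.8], "delta_rot": [0, 0, 0], "jaw": 3.8}
    - {"slide": [0, 0, 1.5], "delta_rot": [0, 0, 0], "jaw": 3.8}
    - {"slide": [0, 0, 2.1], "delta_rot": [0, 0, 0], "jaw": 3.8}
    - {"slide": [0, 0, 2.1], "delta_rot": [0, 0, 0], "jaw": 3.8}
    - {"slide": [0, 0, 2.1], "delta_rot": [0, 0, 0], "jaw": 3.8}

```text
time_s: 22.68
ee_pos: [0.4927, -0.3605, 0.0731]
tool_rot: [-180.0, 0.0, 165.0]
ft_force: [-0.0, 0.7, -0.7]
gripper_width: 0.0382
finger_force: 0.0
```

Emit:
carry_out:
  targets:
    - {"slide": [0, 0, 0], "delta_rot": [0, 0, 0], "jaw": 2.5}
    - {"slide": [0, 0, 0], "delta_rot": [0, 0, 0], "jaw": 1.5}
    - {"slide": [0, 0, 0], "delta_rot": [0, 0, 0], "jaw": 0.5}
    - {"slide": [0, 0, 0], "delta_rot": [0, 0, 0], "jaw": 0.5}
    - {"slide": [0, 0, 0], "delta_rot": [0, 0, 0], "jaw": 0.5}
  force: 30

```text
time_s: 23.3
ee_pos: [0.4926, -0.3604, 0.0729]
tool_rot: [-180.0, 0.0, 165.0]
ft_force: [-0.4, -0.5, 3.3]
gripper_width: 0.0166
finger_force: 32.0
```

Emit:
carry_out:
  targets:
    - {"slide": [0, 0, -1.5], "delta_rot": [0, 0, 0], "jaw": 0.5}
    - {"slide": [0, 0, -4.5], "delta_rot": [0, 0, 0], "jaw": 0.5}
    - {"slide": [0, 0, -8], "delta_rot": [0, 0, 0], "jaw": 0.5}
    - {"slide": [0, 0, -12], "delta_rot": [0, 0, 0], "jaw": 0.5}
    - {"slide": [0, 0, -15], "delta_rot": [0, 0, 0], "jaw": 0.5}

```text
time_s: 23.92
ee_pos: [0.4928, -0.3605, 0.2257]
tool_rot: [-179.9, 0.1, 165.0]
ft_force: [-0.3, -0.6, -0.6]
gripper_width: 0.0164
finger_force: 31.7
```

Emit:
carry_out:
  targets:
    - {"slide": [0.3, 3.5, 0], "delta_rot": [0, 0, 0], "jaw": 0.5}
    - {"slide": [0.7, 8.5, 0], "delta_rot": [0, 0, 0], "jaw": 0.5}
    - {"slide": [1.2, 14, 0], "delta_rot": [0, 0, 0], "jaw": 0.5}
    - {"slide": [1.6, 19, 0], "delta_rot": [0, 0, 0], "jaw": 0.5}
    - {"slide": [1.8, 21.3, 1], "delta_rot": [0, 0, 0], "jaw": 0.5}

```text
time_s: 24.55
ee_pos: [0.531, -0.1477, 0.2147]
tool_rot: [-180.0, 0.1, 165.1]
ft_force: [1.1, -1.3, -0.7]
gripper_width: 0.0162
finger_force: 31.7
```

Emit:
carry_out:
  targets:
    - {"slide": [0, 0, 3], "delta_rot": [0, 0, 0], "jaw": 0.5}
    - {"slide": [0, 0, 6.5], "delta_rot": [0, 0, 0], "jaw": 0.5}
    - {"slide": [0, 0, 10], "delta_rot": [0, 0, 0], "jaw": 0.5}
    - {"slide": [0, 0, 12.5], "delta_rot": [0, 0, 0], "jaw": 0.5}
    - {"slide": [0, 0, 13.4], "delta_rot": [0, 0, 0], "jaw": 0.5}

```text
time_s: 25.18
ee_pos: [0.5297, -0.1495, 0.078]
tool_rot: [180.0, -0.1, 165.0]
ft_force: [-0.1, 0.0, -0.0]
gripper_width: 0.017
finger_force: 31.7
```

Emit:
carry_out:
  targets:
    - {"slide": [0, 0, 0.3], "delta_rot": [0, 0, 0], "jaw": 0.5}
    - {"slide": [0, 0, 0.6], "delta_rot": [0, 0, 0], "jaw": 0.5}
    - {"slide": [0, 0, 0.9], "delta_rot": [0, 0, 0], "jaw": 0.5}
    - {"slide": [0, 0, 1], "delta_rot": [0, 0, 0], "jaw": 0.5}
    - {"slide": [0, 0, 1], "delta_rot": [0, 0, 0], "jaw": 0.5}

```text
time_s: 25.8
ee_pos: [0.5304, -0.15, 0.0689]
tool_rot: [180.0, 0.0, 165.0]
ft_force: [0.0, 0.7, -0.8]
gripper_width: 0.0165
finger_force: 31.7
```

Commanded z is 0.0685, with no contact yet; I'll go the last 2 mm slowly.

Emit:
carry_out:
  targets:
    - {"slide": [0, 0, 0.1], "delta_rot": [0, 0, 0], "jaw": 0.5}
    - {"slide": [0, 0, 0.15], "delta_rot": [0, 0, 0], "jaw": 0.5}
    - {"slide": [0, 0, 0.2], "delta_rot": [0, 0, 0], "jaw": 0.5}
    - {"slide": [0, 0, 0.2], "delta_rot": [0, 0, 0], "jaw": 0.5}
    - {"slide": [0, 0, 0.2], "delta_rot": [0, 0, 0], "jaw": 0.5}

```text
time_s: 26.42
ee_pos: [0.5306, -0.15, 0.0679]
tool_rot: [-180.0, 0.0, 165.0]
ft_force: [-4.0, 1.6, 9.2]
gripper_width: 0.0166
finger_force: 33.1
```

Emit:
carry_out:
  targets:
    - {"slide": [0, 0, 0], "delta_rot": [0, 0, 0], "jaw": 2}
    - {"slide": [0, 0, 0], "delta_rot": [0, 0, 0], "jaw": 3}
    - {"slide": [0, 0, 0], "delta_rot": [0, 0, 0], "jaw": 3.5}
    - {"slide": [0, 0, -2], "delta_rot": [0, 0, 0], "jaw": 3.5}
    - {"slide": [0, 0, -5.5], "delta_rot": [0, 0, 0], "jaw": 3.5}

```text
time_s: 27.05
ee_pos: [0.5297, -0.1495, 0.1225]
tool_rot: [180.0, -0.1, 165.0]
ft_force: [-0.3, 0.4, 0.1]
gripper_width: 0.035
finger_force: 0.0
```

Emit:
carry_out:
  targets:
    - {"slide": [0, 0, -3], "delta_rot": [0, 0, 5], "jaw": 5}
    - {"slide": [0, 0, -3], "delta_rot": [0, 0, 15], "jaw": 8.5}
    - {"slide": [0, 0, -3], "delta_rot": [0, 0, 25], "jaw": 8.5}
    - {"slide": [0, 0, -3], "delta_rot": [0, 0, 35], "jaw": 8.5}
    - {"slide": [0, 0, -3], "delta_rot": [0, 0, 45], "jaw": 8.5}

```text
time_s: 27.68
ee_pos: [0.5306, -0.1501, 0.1534]
tool_rot: [180.0, 0.1, 119.7]
ft_force: [-0.6, 0.4, -0.2]
gripper_width: 0.085
finger_force: 0.0
```

Emit:
carry_out:
  targets:
    - {"slide": [0, 0, 0], "delta_rot": [0, 0, 10], "jaw": 8.5}
    - {"slide": [0, 0, 0], "delta_rot": [0, 0, 20], "jaw": 8.5}
    - {"slide": [0, 0, 0], "delta_rot": [0, 0, 30], "jaw": 8.5}
    - {"slide": [0, 0, 0], "delta_rot": [0, 0, 40], "jaw": 8.5}
    - {"slide": [0, 0, 0], "delta_rot": [0, 0, 45], "jaw": 8.5}

```text
time_s: 28.3
ee_pos: [0.5307, -0.1501, 0.1534]
tool_rot: [179.9, 0.0, 74.8]
ft_force: [0.4, 0.4, 0.7]
gripper_width: 0.0845
finger_force: 0.0
```

Run:
```python
from h import *
st(); s,d=wrist("w9"); m=masks(d)
q=proj(d,[(.5305,-.15,.108)])[0].astype(int); k=70
c,a,p=blob(d,m["white"],(max(q[0]-k,0),max(q[1]-k,0),q[0]+k,q[1]+k)); P=ray(d,p,.108)[:,:2]
r=cv2.minAreaRect(P.astype(np.float32)*1000); e=np.linalg.eigh(np.cov(P.T))[1][:,1]
print(q,c.round(1),a,P.mean(0).round(4),np.round(r[0],1),np.round(r[1],1),round(np.degrees(np.arctan2(e[1],e[0]))%180,1))
```

```text
28.3 [ 0.5307 -0.1501  0.1534] [1.7992e+02 1.0000e-02 7.4760e+01] F [0.4 0.4 0.7] w 84.5 f 0.0
[256 214] [255.6 217.3] 2195 [ 0.5298 -0.1515] [ 529.2 -151.8] [14.2 67.6] 165.8
```

Emit:
carry_out:
  targets:
    - {"slide": [0, 0, 2], "delta_rot": [0, 0, 0], "jaw": 8.5}
    - {"slide": [0, 0, 4.5], "delta_rot": [0, 0, 0], "jaw": 8.5}
    - {"slide": [0, 0, 7], "delta_rot": [0, 0, 0], "jaw": 8.5}
    - {"slide": [0, 0, 8.7], "delta_rot": [0, 0, 0], "jaw": 8.5}
    - {"slide": [0, 0, 9.3], "delta_rot": [0, 0, 0], "jaw": 8.5}

```text
time_s: 28.98
ee_pos: [0.5296, -0.1495, 0.0574]
tool_rot: [-179.9, -0.0, 75.0]
ft_force: [-0.1, 0.2, 0.5]
gripper_width: 0.0849
finger_force: 0.0
```

Emit:
carry_out:
  targets:
    - {"slide": [0, 0, 0], "delta_rot": [0, 0, 0], "jaw": 7.5}
    - {"slide": [0, 0, 0], "delta_rot": [0, 0, 0], "jaw": 7}
    - {"slide": [0, 0, 0], "delta_rot": [0, 0, 0], "jaw": 6.3}
    - {"slide": [0, 0, 0], "delta_rot": [0, 0, 0], "jaw": 5.5}
    - {"slide": [0, 0, 0], "delta_rot": [0, 0, 0], "jaw": 5.5}
  force: 30

```text
time_s: 29.6
ee_pos: [0.531, -0.1503, 0.0599]
tool_rot: [179.9, 0.0, 75.0]
ft_force: [-0.4, 0.5, 6.5]
gripper_width: 0.0686
finger_force: 34.9
```

Emit:
carry_out:
  targets:
    - {"slide": [0, 0, -1.5], "delta_rot": [0, 0, 0], "jaw": 5.5}
    - {"slide": [0, 0, -5], "delta_rot": [0, 0, 0], "jaw": 5.5}
    - {"slide": [0, 0, -9], "delta_rot": [0, 0, 0], "jaw": 5.5}
    - {"slide": [0, 0, -13], "delta_rot": [0, 0, 0], "jaw": 5.5}
    - {"slide": [0, 0, -15.5], "delta_rot": [0, 0, 0], "jaw": 5.5}

```text
time_s: 30.22
ee_pos: [0.5308, -0.1501, 0.2169]
tool_rot: [179.9, 0.0, 75.0]
ft_force: [1.2, 0.9, -0.5]
gripper_width: 0.0683
finger_force: 34.5
```

Emit:
carry_out:
  targets:
    - {"slide": [2.5, -0.7, 0], "delta_rot": [0, 0, -2], "jaw": 5.5}
    - {"slide": [7, -2, 0], "delta_rot": [0, 0, -6], "jaw": 5.5}
    - {"slide": [11.5, -3.2, 0], "delta_rot": [0, 0, -10], "jaw": 5.5}
    - {"slide": [15.3, -4.3, 0], "delta_rot": [0, 0, -13], "jaw": 5.5}
    - {"slide": [17.1, -4.8, 0], "delta_rot": [0, 0, -13.7], "jaw": 5.5}

```text
time_s: 30.85
ee_pos: [0.5281, 0.0294, 0.2147]
tool_rot: [180.0, -0.0, 88.8]
ft_force: [0.2, -0.6, -1.2]
gripper_width: 0.069
finger_force: 34.4
```

Emit:
carry_out:
  targets:
    - {"slide": [0, 0, 0], "delta_rot": [0, 0, 0], "jaw": 5.5}
    - {"slide": [0, 0, 0], "delta_rot": [0, 0, 0], "jaw": 5.5}
    - {"slide": [0, 0, 0], "delta_rot": [0, 0, 0], "jaw": 5.5}
    - {"slide": [0, 0, 0], "delta_rot": [0, 0, 0], "jaw": 5.5}
    - {"slide": [0, 0, 0], "delta_rot": [0, 0, 0], "jaw": 5.5}

```text
time_s: 31.48
ee_pos: [0.5283, 0.0273, 0.2138]
tool_rot: [-180.0, -0.0, 88.7]
ft_force: [-0.5, 0.7, -1.1]
gripper_width: 0.0689
finger_force: 34.4
```

Run:
```python
from h import *
st(); s,d=wrist("w10")
im=d["color"][...,::-1].copy()
for y in(-.07,-.042,-.014,.014,.042,.07):
    h=cv2.convexHull(proj(d,box(slot([.528,.0268,-1.3],y),-1.3,(.058,.006),.127,.127)).astype(np.float32)).reshape(-1,2)
    cv2.polylines(im,[h.astype(int)],True,(0,255,0),1)
cv2.imwrite("pics/w10o.png",cv2.resize(im[60:314,100:412],None,fx=2.3,fy=2.3,interpolation=cv2.INTER_CUBIC))
```

```text
31.48 [0.5283 0.0273 0.2138] [-180.     -0.     88.66] F [-0.5  0.7 -1.1] w 68.9 f 34.4
```

View pics/w10o.png

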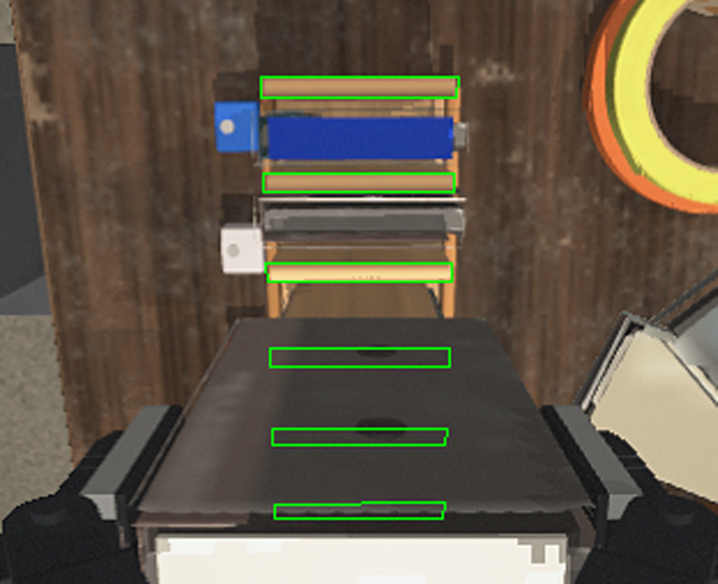

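The overlay fits the dividers. The blue cassette sits in the blue slot at (360,138), the filed one beside it at (362,220) is undisturbed, and the white cassette is lined up with its slot. I'll lower it the same way.

Emit:
carry_out:
  targets:
    - {"slide": [0, 0, 0.5], "delta_rot": [0, 0, 0], "jaw": 5.5}
    - {"slide": [0, 0, 1.5], "delta_rot": [0, 0, 0], "jaw": 5.5}
    - {"slide": [0, 0, 2.5], "delta_rot": [0, 0, 0], "jaw": 5.5}
    - {"slide": [0, 0, 3.4], "delta_rot": [0, 0, 0], "jaw": 5.5}
    - {"slide": [0, 0, 4.2], "delta_rot": [0, 0, 0], "jaw": 5.5}

```text
time_s: 32.15
ee_pos: [0.528, 0.0277, 0.171]
tool_rot: [-180.0, -0.0, 88.7]
ft_force: [-0.9, 0.4, -0.8]
gripper_width: 0.069
finger_force: 34.4
```

Emit:
carry_out:
  targets:
    - {"slide": [0, 0, 1.5], "delta_rot": [0, 0, 0], "jaw": 5.5}
    - {"slide": [0, 0, 3.5], "delta_rot": [0, 0, 0], "jaw": 5.5}
    - {"slide": [0, 0, 5.5], "delta_rot": [0, 0, 0], "jaw": 5.5}
    - {"slide": [0, 0, 7], "delta_rot": [0, 0, 0], "jaw": 5.5}
    - {"slide": [0, 0, 8], "delta_rot": [0, 0, 0], "jaw": 5.5}

```text
time_s: 32.78
ee_pos: [0.5278, 0.0278, 0.0905]
tool_rot: [-179.9, -0.0, 88.7]
ft_force: [-0.1, -0.4, 0.2]
gripper_width: 0.0688
finger_force: 34.4
```

Emit:
carry_out:
  targets:
    - {"slide": [0, 0, 0.7], "delta_rot": [0, 0, 0], "jaw": 5.5}
    - {"slide": [0, 0, 1.3], "delta_rot": [0, 0, 0], "jaw": 5.5}
    - {"slide": [0, 0, 1.8], "delta_rot": [0, 0, 0], "jaw": 5.5}
    - {"slide": [0, 0, 2.1], "delta_rot": [0, 0, 0], "jaw": 5.5}
    - {"slide": [0, 0, 2.3], "delta_rot": [0, 0, 0], "jaw": 5.5}

```text
time_s: 33.4
ee_pos: [0.5283, 0.0277, 0.0688]
tool_rot: [180.0, -0.0, 88.7]
ft_force: [0.4, 0.2, -0.5]
gripper_width: 0.0685
finger_force: 34.4
```

Emit:
carry_out:
  targets:
    - {"slide": [0, 0, 0.1], "delta_rot": [0, 0, 0], "jaw": 5.5}
    - {"slide": [0, 0, 0.2], "delta_rot": [0, 0, 0], "jaw": 5.5}
    - {"slide": [0, 0, 0.3], "delta_rot": [0, 0, 0], "jaw": 5.5}
    - {"slide": [0, 0, 0.35], "delta_rot": [0, 0, 0], "jaw": 5.5}
    - {"slide": [0, 0, 0.4], "delta_rot": [0, 0, 0], "jaw": 5.5}

```text
time_s: 34.02
ee_pos: [0.5283, 0.0277, 0.0659]
tool_rot: [180.0, 0.0, 88.7]
ft_force: [-6.0, -0.3, 12.6]
gripper_width: 0.0686
finger_force: 35.6
```

Contact at the expected seated height. I'll release, lift clear and check.

Emit:
carry_out:
  targets:
    - {"slide": [0, 0, 0], "delta_rot": [0, 0, 0], "jaw": 7.3}
    - {"slide": [0, 0, 0], "delta_rot": [0, 0, 0], "jaw": 8}
    - {"slide": [0, 0, 0], "delta_rot": [0, 0, 0], "jaw": 8.2}
    - {"slide": [0, 0, -1.5], "delta_rot": [0, 0, 0], "jaw": 8.2}
    - {"slide": [0, 0, -4], "delta_rot": [0, 0, 0], "jaw": 8.2}

```text
time_s: 34.65
ee_pos: [0.5277, 0.0278, 0.1054]
tool_rot: [-179.9, -0.0, 88.7]
ft_force: [0.3, -0.8, 0.1]
gripper_width: 0.082
finger_force: 0.0
```

Emit:
carry_out:
  targets:
    - {"slide": [0, 0, -3], "delta_rot": [0, 0, 0], "jaw": 8.2}
    - {"slide": [0, 0, -6], "delta_rot": [0, 0, 0], "jaw": 8.2}
    - {"slide": [0, 0, -9], "delta_rot": [0, 0, 0], "jaw": 8.2}
    - {"slide": [0, 0, -12], "delta_rot": [0, 0, 0], "jaw": 8.2}
    - {"slide": [0, 0, -15], "delta_rot": [0, 0, 0], "jaw": 8.2}

```text
time_s: 35.28
ee_pos: [0.5282, 0.0277, 0.257]
tool_rot: [179.9, 0.0, 88.7]
ft_force: [0.2, -0.0, 0.3]
gripper_width: 0.0818
finger_force: 0.0
```

Emit:
carry_out:
  targets:
    - {"slide": [-4, 0, 0], "delta_rot": [0, 0, 0], "jaw": 8.2}
    - {"slide": [-9, 0, 0], "delta_rot": [0, 0, 0], "jaw": 8.2}
    - {"slide": [-14, 0, 0], "delta_rot": [0, 0, 0], "jaw": 8.2}
    - {"slide": [-14, 0, 0], "delta_rot": [0, 0, 0], "jaw": 8.2}
    - {"slide": [-14, 0, 0], "delta_rot": [0, 0, 0], "jaw": 8.2}

```text
time_s: 35.9
ee_pos: [0.525, -0.1121, 0.2556]
tool_rot: [180.0, -0.0, 88.7]
ft_force: [-0.3, -0.5, 0.7]
gripper_width: 0.082
finger_force: 0.0
```

Run:
```python
from h import *
st(); s,d=wrist("w11"); m=masks(d); p0=[.528,.0268,-1.3]
for n,y in(("blue",.056),("white",0)):
    t=slot(p0,y); q=proj(d,[(*t,.114)])[0].astype(int); k=40
    try:
        c,a,p=blob(d,m[n],(max(q[0]-k,0),max(q[1]-22,0),q[0]+k,q[1]+22)); r=cv2.minAreaRect(ray(d,p,.114)[:,:2].astype(np.float32)*1000); print(n,q,c.round(1),a,"target",(t*1000).round(1),"got",np.round(r[0],1),np.round(r[1],1))
    except Exception as e: print(n,q,e)
im=d["color"][...,::-1]; cv2.imwrite("pics/w11o.png",cv2.resize(im,None,fx=1.5,fy=1.5))
```

```text
35.9 [ 0.525  -0.1121  0.2556] [ 1.7997e+02 -1.0000e-02  8.8670e+01] F [-0.3 -0.5  0.7] w 82.0 f 0.0
blue [256 -74] attempt to get argmax of an empty sequence
white [256   7] [256.4   8. ] 1286 target [528.   26.8] got [528.3  26.8] [11.5 60.8]
```

View pics/w11o.png

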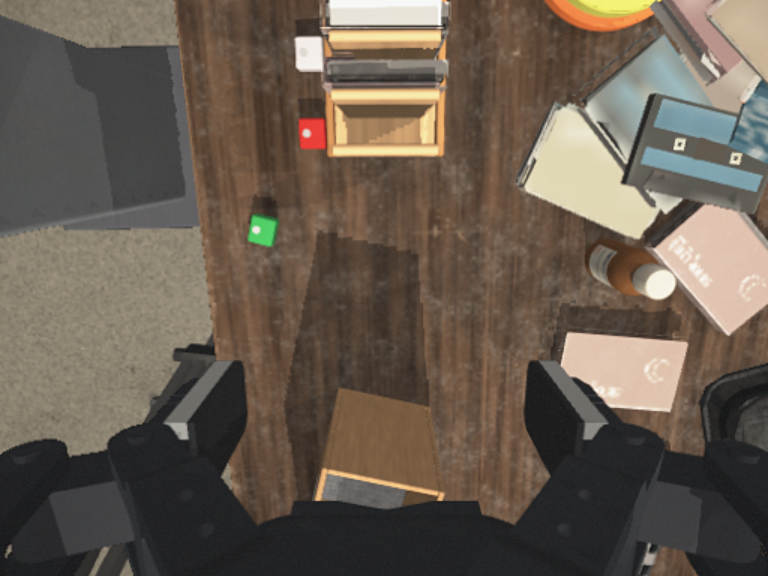

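The white cassette sits in the white-tab slot at (387,12), on target. The filed cassette at (387,70) and the bottle at (630,270) are in place, and the gripper is clear, so I'm handing the job in.

```bash
python3 -c "
from station import bot
print(bot.finish_job())"
```

```text
the job is handed in; nothing more can be done
None
```

I filed the blue-label cassette in the blue-tab slot and the white-label one in the white-tab slot, both fully down by height and contact force, and handed the job in at about 36 s of the 72; the hand-in returned no verdict.

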